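Open the seized salt-fog test chamber

ROBOT

A 6-joint arm with a two-finger parallel gripper is mounted at the origin on a cart in front of the work surface, level with it; the furniture and walls round the work are solid. World frame = base frame: x ahead of the robot, y to its left, z up, the work surface at z = 0. Lengths are in m, angles in degrees, forces in N, time in s.
With the tool pointing down it reaches from about 0.4 to 0.825 m from the base axis. Payload 7 kg.
Tool frame: the origin (TCP) lies on the centre line of the jaws, within the pads' length; the fingertips stand 19 mm ahead of it and the grasp point (between the pads) is the TCP (r.tip_extent is the distance from the TCP to the fingertips, in m); z points along the fingers, y is the line along which they close (so a half turn about z gives the same grasp; the last joint's range is limited). The gripper opens to 88 mm and grips with 3 to 60 N. Pads are 19 mm wide; open, the fingers measure 130 mm over their backs; the gripper's body (78 mm by 193 mm) begins 47 mm behind the grasp point.
Start: joints at [86.809, 20.546, 0.682, 0, -70.136, -16.507], TCP at [0.228, 0.635, 0.246] pointing down, gripper open.
Joint ranges: [-176.03, 176.03], [-82.01, 121.73], [-58.28, 71.71], [-173.87, 95.51], [-174.79, -0.11], [-173.66, 173.66]. Speed limits (degrees/s): [136.94, 136.94, 172.46, 180, 180, 180].

INTERFACE

Orientations are given as [roll, pitch, yaw] about the fixed x, y, z axes, in that order (R = Rz(yaw) Ry(pitch) Rx(roll)).
In Python, from plant import r gives the robot as it stands. The module is installed in compiled form; this text tells all that it offers.
- The arm moves only by the tool jog_arm, never from a script. Its argument "deltas" is a list that holds one entry, the list of rows, each a list of 5 numbers: the opening, from -1 (shut) to 1 (fully open), then the shift along the world's x, y, z in cm, then the turn about the world's z in rad. In form: [[[claw, dx, dy, dz, turn], ...]]. A call has 1 to 8 rows; each row shifts and turns the commanded pose from where the row before left it; what a row does not reach is not made up. A row lasts 1/8 s, in which the tool goes at most 62.5 mm and 10.7 degrees, less where a joint would pass 70% of its speed; a pose out of reach is approached as far as the arm can. A call with a gripper value outside its range is refused whole. The fingers move at their own pace and stop on an object; "force" is the grip in N (left out, the last holds). Time passes only in rows, so rows that do not move let the fingers close. It gives the time, the measured TCP pose, the force, the opening and the grip force at its end, in the units of the state.
- r.get_state(): the state, without advancing time (a new reading comes with each control period).
- r.capture(name): name is "scene" or "top"; returns the picture (480x640x3 uint8, blue, green, red); there is no depth.
- r.camera_info(name): a dict with "fx", "fy", "cx", "cy" (pixels), "k1" (the pictures are not rectified: a ray, as slopes to the right and down, at radius r is drawn at 1 + k1 r^2 times it, then the intrinsics apply), "view" (4x4, takes a point from world to camera coordinates). Camera axes: x right, y up, looking along -z (the intrinsics and any distortion apply to the point x, -y, -z); pixel columns grow to the right and rows downward; lengths in m; the calibration is good to about 2 mm. A picture is of the moment at which its call begins. camera_info takes no time and is no camera call.
- r.close_job(): hands the job in; it is judged then, once.
The state is a dict: "time_s": time; "joints": joint angles; "qd": joint speeds; "joint_torque": joint torques, N m; "tcp_pos": TCP position; "eef_rot": TCP orientation; "contact_force": force on the tool from outside, world axes, zero at the start; "moment": the same for the moment, N m; "gripper_width": finger opening in m; "gripper_force": force on a finger pad.
Only numpy, scipy, OpenCV 4.12 (cv2) and the standard library are available. Lean on these libraries where they do the work, as an engineer would, in place of code of your own. Each camera call takes 0.05 s, during which the arm holds its last target. There are 200 camera calls.

TASK

The salt-fog chamber has to be opened so that the test coupons can be inspected, but salt has seized its slide bolt. With the lid still down, turn the fog knob clockwise past its click to the off stop and work the bolt free with short back-and-forth strokes until it runs, drawing it fully out to the right; then raise the lid all the way up, leave it standing open and let go. Do not disturb the bottles and the beaker standing beside the chamber.

Things in the scene. Friction and masses are not known exactly. Their poses are not given: they have to be found in the camera images.
- chamber: White bench-top salt-fog chamber, fixed, 350 wide (y -185 to 165), 230 deep, 184 mm high. Origin mid-depth on the worktop; at zero yaw its axes are the world's. Its front slopes 33 deg (0.576 rad), rising away from the robot from x -105, z 75 to x 63, z 184; outward normal (-0.545, 0, 0.839). Right cheek (y below -22): knob above, bolt below; left of it the grey-framed window lid.
- fog_knob (a joint): Angle of the black bar knob (rad), axis square to the slope: 0 = fog on, growing clockwise as seen facing the slope to the off stop at 1.40. A spring detent opposes it from about 0.83 to 1.05 (up to 0.2 N m) and then carries it on to about 1.28: past that it has clicked off; let go between 0.83 and 1.05 it springs back. Elsewhere under 0.05 N m. Starts at 0 to 0.25.
- knob_grip (a point): Grip point of the fog knob, on its axis, 33 mm out from the slope. Bar 52 long, 13 wide, top 11 mm above this point; the round skirt (48 mm) lies 20 mm below it. Axes turn with the knob: z outward; at joint 0, x is up the slope and y left. The bar always lies 0.70 rad anticlockwise (about +z) from this x; its white-striped end points up the slope, 0.70 rad left at joint 0, 0.70 right at 1.40.
- bolt (a joint): Travel of the steel slide bolt (m): 0 as found, growing as it is drawn right (chamber -y) to 0.042, fully out; -0.008 = pushed home. Seized by salt: drawn out it stops dead at 10 to 17 mm and 60 N will not move it; pushed back to -0.006 or less and drawn again it gets about 2 mm further; after 2 to 4 such stops it runs to 0.042. Drag 5 N, 7.5 N at 60 mm/s. It holds the lid down until past 0.022.
- bolt_lug (a point): Grip point on the bolt's upright steel thumb lug, 58 mm out from the slope, moving with the bolt. The lug is 16 mm wide along the bolt, 26 mm across it, and ends 14 mm above this point; the guides and the lid's strap beside it reach at most 36 mm out from the slope. Axes: x up the slope, y left (the bolt draws along -y), z outward, square to the slope.
- lid (a joint): Opening of the lid (rad): 0 = closed on the slope, 1.20 = fully open at its stop; its lower edge swings up about a hinge along the top of the slope. The hinge is stiff: the lid stays where it is left; raising it takes 5 to 10 N at the handle.
- lid_handle (a point): Middle of the bar of the lid's bow handle: round steel bar 12 mm thick along the chamber's y, about 94 mm clear length, its centre line 38 mm out from the lid's face. Moves with the lid. Axes with the lid closed: x up the slope, y left, z outward; they turn with the lid.
- lid_hinge (a point): Point on the lid's hinge axis (along the chamber's y) level with the handle's middle; with the lid closed the handle's bar lies 188 mm down the slope and 44 mm outward from it.
- wash_bottle: Loose bystander: white wash bottle with red cap and bent spout, 66 x 94 x 183 mm, right of the chamber, at the back. Origin: centre of its underside.
- white_bottle: Loose bystander: white screw-cap bottle with blue cap, 66 mm across, 152 mm tall, left of the chamber, at the front. Origin: centre of its underside.
- beaker_250: Loose bystander: glass beaker, 72 mm across, 95 mm tall, at the chamber's right front. Origin: centre of its underside.

How it is judged:
By the outcome, as a careful person would: the job done as asked, in the order asked, and still so for the second after the job is handed in, with the robot touching nothing.
It also fails if it takes over 62 s, if anything falls off the work surface, if the arm or the gripper's body presses on something with over 40 N, if the wrist force passes 120 N, or if a joint passes its speed limit or range.

## Working session

There is one attempt and no reset: what is moved stays moved. The work goes in short steps, Python scripts to look and compute and a tool call to move; the robot and the scene stay as the last step left them, time stands still between calls to the robot, and variables do not carry over. Pictures are saved under pics/ and viewed, at most 10 in all, crops included, and the job is handed in when it is done.

Besides the shell and the picture viewer there is one more tool, called as name(argument=value, ...), one argument or row to a line, values as JSON. jog_arm: Moves the arm, as the interface text tells. Its arguments: {"type":"object","properties":{"deltas":{"type":"array"},"force":{"type":"number"}},"required":["deltas"]}

```bash
mkdir -p pics; python3 - <<'E'
from plant import r
import cv2, numpy as np
np.set_printoptions(precision=4,suppress=True)
for n in("scene","top"):
    cv2.imwrite(f"pics/{n}0.png",r.capture(n)); c=r.camera_info(n); print(n,{k:c[k] for k in c if k!="view"}); print(np.array(c["view"]))
print(r.get_state())
E
```

```text
scene {'fx': 441.31823964540087, 'fy': 441.31823964540087, 'cx': 318.33448367254164, 'cy': 243.8162784971868, 'k1': -0.07477248194324701}
[[ 0.9739  0.2268 -0.0052 -0.6056]
 [-0.1953  0.8499  0.4895 -0.0657]
 [ 0.1155 -0.4757  0.872  -0.9802]
 [ 0.      0.      0.      1.    ]]
top {'fx': 550.9412032994562, 'fy': 550.9412032994562, 'cx': 329.4416972175614, 'cy': 247.0189501199848, 'k1': -0.09701364801644373}
[[-0.0161 -0.9999  0.0025  0.1255]
 [ 0.9954 -0.0157  0.095  -0.6148]
 [-0.0949  0.004   0.9955 -1.1255]
 [ 0.      0.      0.      1.    ]]
{'time_s': 0.1, 'joints': array([ 86.8081,  20.589 ,   0.6408,  -0.0187, -70.1369, -16.5071]), 'qd': array([-0.0432, -0.1091,  0.1566,  0.0167,  0.1437,  0.0753]), 'joint_torque': array([ -0.0009, -58.4163,  29.3754,   7.0156,   0.0102,  -0.    ]), 'tcp_pos': array([0.2274, 0.6351, 0.2447]), 'eef_rot': array([179.9135,  -0.0073, -19.7053]), 'contact_force': array([-0.0531, -0.8845,  0.4839]), 'moment': array([0.0079, 0.0296, 0.0388]), 'gripper_force': 0.0, 'gripper_width': 0.08737894410736037}
```

View pics/scene0.png

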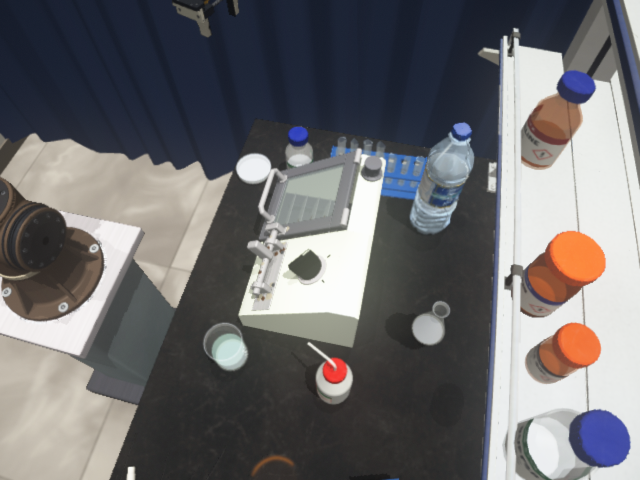

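View pics/top0.png

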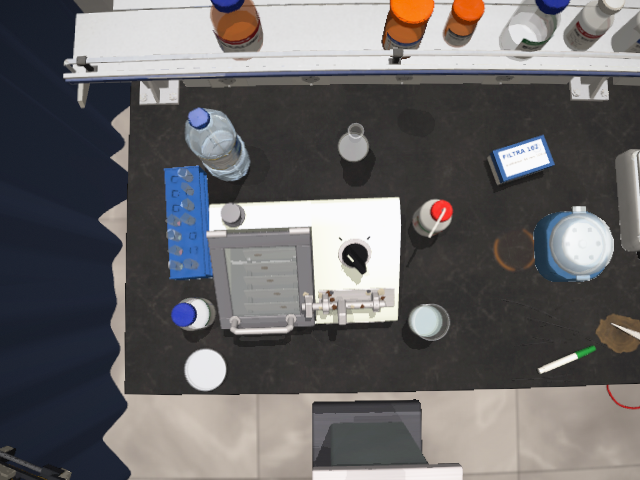

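```bash
cat > h.py <<'E'
import numpy as np, cv2
from plant import r
np.set_printoptions(precision=4,suppress=True)
def ray(n,uv):
    c=r.camera_info(n); V=np.array(c["view"]); K=np.array([[c["fx"],0,c["cx"]],[0,c["fy"],c["cy"]],[0,0,1]])
    p=cv2.undistortPoints(np.array([[uv]],float),K,np.array([c["k1"],0,0,0]))[0,0]
    R=V[:3,:3]; d=R.T@np.array([p[0],-p[1],-1]); return -R.T@V[:3,3], d
def onz(n,uv,z):
    o,d=ray(n,uv); return o+d*(z-o[2])/d[2]
def tri(a,b):  # top px, scene px -> point, gap
    o,d=ray("top",a);p,e=ray("scene",b)
    s=np.linalg.lstsq(np.c_[d,-e],p-o,rcond=None)[0]; x=o+s[0]*d;y=p+s[1]*e
    return (x+y)/2,np.linalg.norm(x-y)
E
python3 - <<'E'
import cv2
t=cv2.imread("pics/top0.png")[190:340,200:400]; cv2.imwrite("pics/t1.png",cv2.resize(t,None,fx=4,fy=4,interpolation=2))
t=cv2.imread("pics/scene0.png")[145:350,230:395]; cv2.imwrite("pics/s1.png",cv2.resize(t,None,fx=2.9,fy=2.9,interpolation=2))
E
```

```text
(no output)
```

View pics/t1.png

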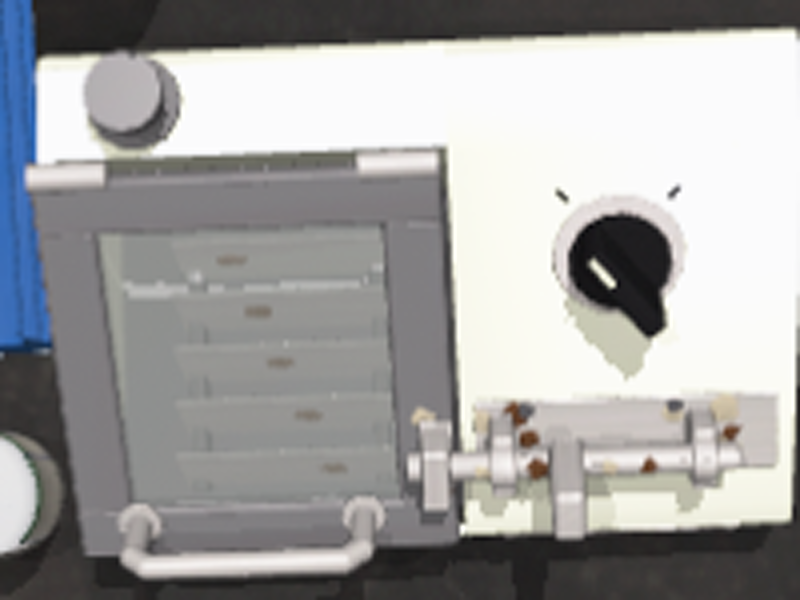

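View pics/s1.png

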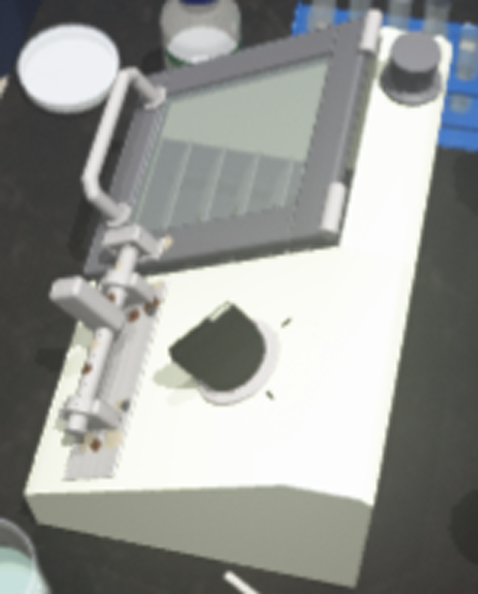

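```bash
cat >> h.py <<'E'
T=lambda x,y:(200+(x-1.5)/4,190+(y-1.5)/4)
S=lambda x,y:(230+(x-1)/2.9,145+(y-1)/2.9)
E
python3 - <<'E'
from h import *
print("cams",ray("top",(320,240))[0],ray("scene",(320,240))[0])
RR=onz("top",T(797,31),.184);RL=onz("top",T(38,58),.184);FR=onz("top",T(792,522),.075);FM=onz("top",T(465,535),.075)
print("RR",RR,"RL",RL,np.linalg.norm(RR-RL),"FR",FR,"FM",FM,np.linalg.norm(RR-FR))
print("yaw",np.degrees(np.arctan2(*( (RL-RR)[:2]*[-1,1]))),np.degrees(np.arctan2(*((FM-FR)[:2]*[-1,1]))))
for y in(0,):
  print("scene FR",onz("scene",S(27,493),.075),"RR",onz("scene",S(372,502),.184),"rear left", onz("scene",S(450,40),.184))
print("handle",tri(T(250,565),S(111,131)))
print("handle ends",tri(T(140,568),S(128,74)),tri(T(355,558),S(92,188)))
print("lug end centre?",tri(T(569,520),S(72,290)))
print("knob skirt",tri(T(620,252),S(226,352)))
E
```

```text
cams [0.5071 0.1203 1.1785] [ 0.6901 -0.2731  0.8837]
RR [ 0.6914 -0.0125  0.184 ] RL [0.6845 0.3358 0.184 ] 0.3484168374904455 FR [ 0.4638 -0.0178  0.075 ] FM [0.4602 0.1453 0.075 ] 0.2524044394448923
yaw 1.1272199685023845 1.2631370287430175
scene FR [ 0.4689 -0.0197  0.075 ] RR [ 0.6938 -0.0142  0.184 ] rear left [0.6847 0.3344 0.184 ]
handle (array([0.4514, 0.2482, 0.1186]), np.float64(0.0047523316344554685))
handle ends (array([0.4503, 0.3003, 0.1218]), np.float64(0.003745974988170375)) (array([0.453 , 0.1976, 0.1177]), np.float64(0.0026269093556169493))
lug end centre? (array([0.4721, 0.0965, 0.1506]), np.float64(0.005768357973552244))
knob skirt (array([0.5896, 0.0689, 0.1688]), np.float64(0.005816275792753615))
```

```bash
cat >> h.py <<'E'
O=np.array([.5735,.1693,0]); a=np.radians(1.2)
Rz=np.array([[np.cos(a),-np.sin(a),0],[np.sin(a),np.cos(a),0],[0,0,1]])
U=Rz@[.839,0,.545]; Y=Rz@[0,1,0]; N=Rz@[-.545,0,.839]; P0=O+Rz@[-.105,0,.075]
def onp(n,uv,out):
    o,d=ray(n,uv); return o+d*((P0+N*out-o)@N)/(d@N)
sl=lambda p:np.array([(p-P0)@U,(p-P0)@Y,(p-P0)@N])
E
python3 - <<'E'
from h import *
e=onp("top",T(569,537),.072); L=e+.013*U-.014*N; print("lug top",L,sl(L))
e=onp("scene",S(52,290),.072);f=onp("scene",S(120,330),.036);print("lug scene corner",sl(e))
k=onp("top",T(620,252),.013);K=k+.02*N;print("knob top",K,sl(K))
k2=onp("scene",S(222,350),.013);print("scene",k2+.02*N,sl(k2))
a1=sl(onp("top",T(615,288),.044));a2=sl(onp("top",T(592,260),.044));d=a2-a1
print("stripe",a1,a2,"angle left of up",np.arctan2(d[1],d[0]),"joint",.7-np.arctan2(d[1],d[0]), "end from axis",a2-sl(K))
print("bar low end",sl(onp("top",T(655,332),.044))-sl(K))
for q in((140,568),(250,565),(355,558)): print("handle slopes", sl(onp("top",T(*q),.045)))
print("handle tri",sl(np.array([.4517,.249,.1198])))
for n,u in(("hinge",(245,160)),):print(sl(onp("top",T(*u),.006)))
E
```

```text
lug top [0.4804 0.0959 0.151 ] [ 0.0502 -0.0714  0.0581]
lug scene corner [ 0.0393 -0.0753  0.0721]
knob top [0.5813 0.0699 0.1863] [ 0.1536 -0.0996  0.033 ]
scene [0.5726 0.0706 0.1806] [ 0.1432 -0.0987  0.013 ]
stripe [ 0.1521 -0.0954  0.044 ] [ 0.1667 -0.0853  0.044 ] angle left of up 0.6025517088568593 joint 0.09744829114314069 end from axis [0.0132 0.0143 0.011 ]
bar low end [-0.0251 -0.0137  0.011 ]
handle slopes [0.0085 0.1335 0.045 ]
handle slopes [0.0081 0.0807 0.045 ]
handle slopes [0.0101 0.0302 0.045 ]
handle tri [0.0117 0.0822 0.0458]
[0.204  0.0692 0.006 ]
```

jog_arm(
  deltas=[
    [[-0.15,2,-3.5,1.5,0.08],[-0.15,2.5,-4.5,1.5,0.08],[-0.15,2.5,-4.5,0,0.08],[-0.15,2.5,-4.5,0,0.08],[-0.15,2.5,-4.5,0,0.08],[-0.15,2.5,-4.5,0,0.08],[-0.15,2.5,-4.5,0,0.08],[-0.15,2.5,-4.5,0,0.08]],
  ],
  force=25,
)

```text
time_s: 1.1
tcp_pos: [0.4229, 0.2838, 0.2755]
eef_rot: [180.0, 0.0, 17.1]
contact_force: [1.1, 0.6, 0.2]
gripper_width: 0.0376
gripper_force: 0.0
```

jog_arm(
  deltas=[
    [[-0.15,3.1,-4.1,0,0.07],[-0.15,3.2,-4.2,0,0.07],[-0.15,3.1,-4.2,0,0.07],[-0.15,3.1,-4.1,0,0.06],[-0.15,2.9,-4.0,0,0.05],[-0.15,0,0,0,0]],
  ],
)

```text
time_s: 1.85
tcp_pos: [0.5775, 0.0768, 0.2745]
eef_rot: [-180.0, 0.1, 35.1]
contact_force: [1.0, -0.1, -0.6]
gripper_width: 0.0373
gripper_force: 0.0
```

```bash
python3 - <<'E'
from h import *
s=r.get_state();print(s["tcp_pos"],s["eef_rot"],s["joints"])
E
```

```text
[0.5775 0.0768 0.2745] [-179.9916    0.1092   35.1072] [ 26.8014  10.9433  -8.7162   0.0079 -70.4497  98.3031]
```

jog_arm(
  deltas=[
    [[-0.15,0,-0.6,-3,0],[-0.15,0,0,-3,0],[-0.15,0,0,-1,0],[-0.15,0,0,-1,0],[-0.15,0,0,0,0]],
  ],
)

```text
time_s: 2.48
tcp_pos: [0.5765, 0.0738, 0.1956]
eef_rot: [-180.0, 0.0, 35.3]
contact_force: [-1.2, 0.3, 0.5]
gripper_width: 0.0366
gripper_force: 0.0
```

```bash
python3 - <<'E'
from h import *
s=r.get_state();print(s["tcp_pos"],s["contact_force"])
t=r.capture("scene")[145:345,220:420]; cv2.imwrite("pics/s2.png",cv2.resize(t,None,fx=3,fy=3,interpolation=2))
E
```

```text
[0.5765 0.0738 0.1956] [-1.2083  0.3278  0.5403]
```

View pics/s2.png

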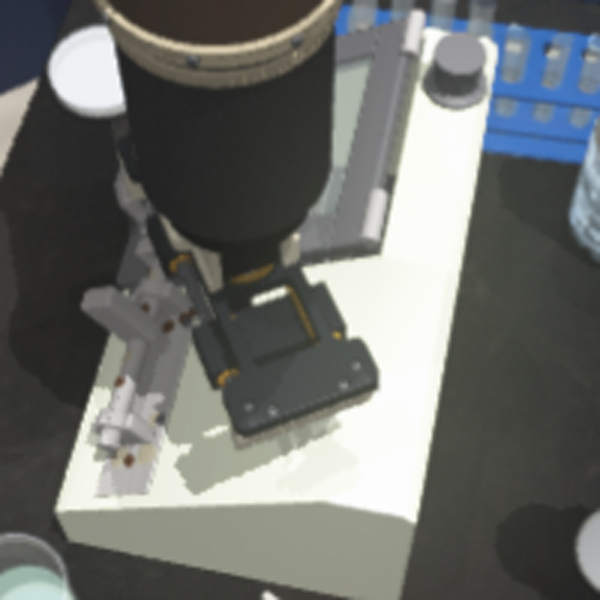

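The gripper body hides the knob (about px 250,350 in the crop); nothing else is touched. Close and check the width.

jog_arm(
  deltas=[
    [[-1,0,-0.3,0,0],[-1,0,0,0,0],[-1,0,0,0,0],[-1,0,0,0,0]],
  ],
)

```text
time_s: 3.02
tcp_pos: [0.577, 0.0702, 0.1963]
eef_rot: [179.9, -0.0, 35.3]
contact_force: [0.4, -1.4, 4.7]
gripper_width: 0.0171
gripper_force: 23.6
```

jog_arm(
  deltas=[
    [[-1,0,0,0,-0.1],[-1,0,0,0,-0.1],[-1,0,0,0,-0.1],[-1,0,0,0,-0.1],[-1,0,0,0,-0.1]],
  ],
)

```text
time_s: 3.65
tcp_pos: [0.5772, 0.0693, 0.1967]
eef_rot: [179.9, -0.1, 6.5]
contact_force: [1.8, -7.7, 4.1]
gripper_width: 0.0133
gripper_force: 24.7
```

```bash
python3 - <<'E'
from h import *
s=r.get_state();print(s["eef_rot"],s["moment"],s["contact_force"],s["gripper_width"])
E
```

```text
[179.8874  -0.0794   6.4839] [-2.8636 -0.936  -0.0118] [ 1.8282 -7.6843  4.1387] 0.013252523671782599
```

jog_arm(
  deltas=[
    [[-1,0,-0.1,0,-0.1],[-1,0,0,0,-0.1],[-1,0,0,0,-0.1],[-1,0,0,0,-0.1],[-1,0,0,0,-0.1],[-1,0,0,0,-0.1],[-1,0,0,0,-0.1],[-1,0,0,0,-0.12]],
  ],
  force=35,
)

```text
time_s: 4.65
tcp_pos: [0.5763, 0.0687, 0.1969]
eef_rot: [180.0, -0.0, -40.5]
contact_force: [-6.6, -3.3, 10.8]
gripper_width: 0.0166
gripper_force: 39.6
```

```bash
python3 - <<'E'
from h import *
s=r.get_state();print(s["eef_rot"],s["moment"],s["contact_force"],s["gripper_width"])
E
```

```text
[179.9718  -0.0444 -40.4927] [-0.6791  1.7613  0.4197] [-6.6255 -3.3111 10.7751] 0.01661600575976821
```

jog_arm(
  deltas=[
    [[-1,0,0,0,-0.06],[-1,0,0,0,-0.06],[-1,0,0,0,0],[-0.2,0,0,0,0],[-0.2,0,0,0,0],[-0.2,0,0,3,0],[-0.2,0,0,5,0.1],[-0.2,-6,3,3,0.15]],
  ],
)

```text
time_s: 5.65
tcp_pos: [0.5274, 0.0951, 0.3023]
eef_rot: [-180.0, -0.1, -32.8]
contact_force: [-1.4, 1.6, 0.6]
gripper_width: 0.0351
gripper_force: 0.0
```

```bash
python3 - <<'E'
from h import *
t=r.capture("top"); cv2.imwrite("pics/t3.png",cv2.resize(t[190:340,250:450],None,fx=4,fy=4,interpolation=2))
E
```

```text
(no output)
```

View pics/t3.png

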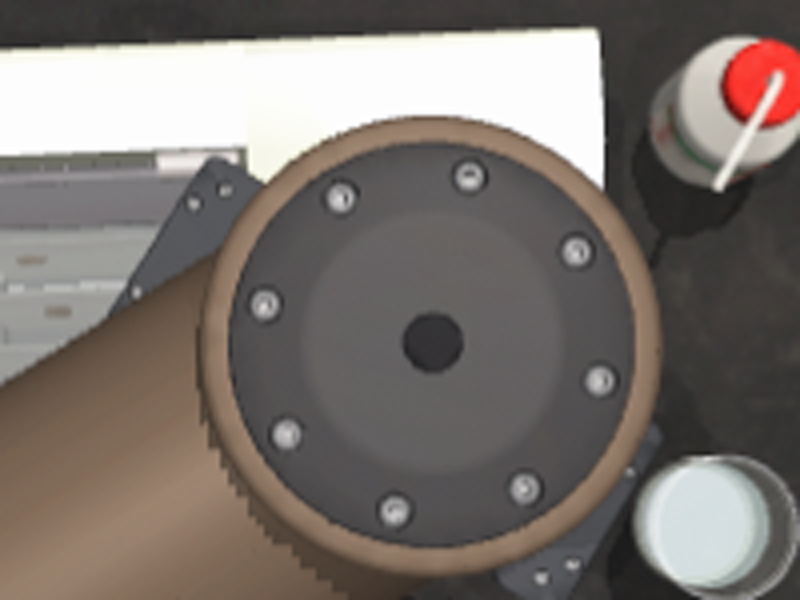

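jog_arm(
  deltas=[
    [[0.1,-1.5,0,0,0.15],[0.1,-1.5,0,0,0.15],[0.1,-0.8,0,0,0.15],[0.1,0,0,0,0.14],[0.1,0,0,0,0]],
  ],
)

```text
time_s: 6.32
tcp_pos: [0.4873, 0.0952, 0.3008]
eef_rot: [-180.0, 0.0, 0.9]
contact_force: [0.7, -0.3, -0.3]
gripper_width: 0.0482
gripper_force: 0.0
```

```bash
python3 - <<'E'
from h import *
t=r.capture("scene")[145:345,220:420]; cv2.imwrite("pics/s3.png",cv2.resize(t,None,fx=3,fy=3,interpolation=2))
E
```

```text
(no output)
```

View pics/s3.png

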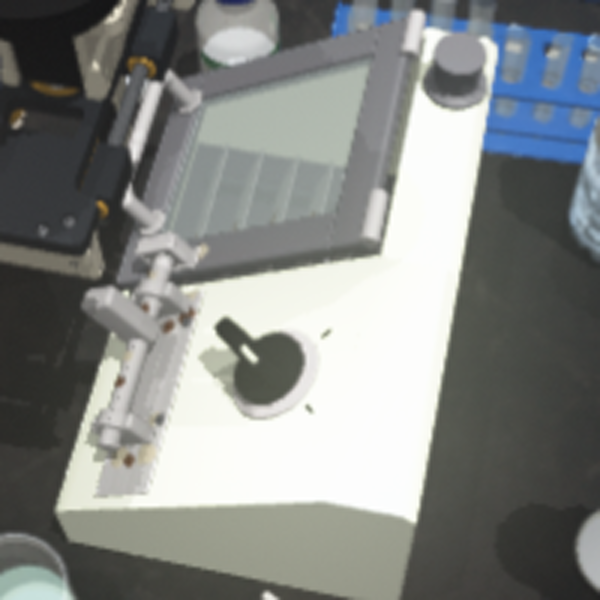

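The knob now points right-up: stripe (240,342)-(257,358) in the crop, tail (220,325). The lug's end is at about (95,300). I'll check the angle.

```bash
python3 - <<'E'
from h import *
C=lambda x,y:(220+(x-1)/3,145+(y-1)/3)
g=[sl(onp("scene",C(*q),.044)) for q in((241,341),(258,358),(224,325))]
print(g); d=g[1]-g[0];e=g[1]-g[2];print("joint",.7-np.arctan2(d[1],d[0]),.7-np.arctan2(e[1],e[0]))
E
```

```text
[array([ 0.152 , -0.1023,  0.044 ]), array([ 0.1681, -0.1153,  0.044 ]), array([ 0.1356, -0.0894,  0.044 ])]
joint 1.3838897311277583 1.3736686174353734
```

The knob is at its off stop (about 1.38). Next I descend to the lug.

jog_arm(
  deltas=[
    [[0.1,-0.6,0,-5,0],[0.1,0,0,-5,0],[0.1,0,0,-3,0],[0.1,0,0,-1.4,0],[0.1,0,0,0,0],[-1,0,0,0,0],[-1,0,0,0,0],[-1,0,0,0,0]],
  ],
  force=30,
)

```text
time_s: 7.38
tcp_pos: [0.4818, 0.0952, 0.1578]
eef_rot: [-180.0, -0.1, 0.9]
contact_force: [0.1, 0.7, 0.6]
gripper_width: 0.0237
gripper_force: 0.0
```

jog_arm(
  deltas=[
    [[-1,0,0,0,0],[-1,0,0,0,0],[-1,0,0,0,0]],
  ],
)

```text
time_s: 7.75
tcp_pos: [0.4817, 0.0949, 0.1575]
eef_rot: [180.0, -0.0, 0.9]
contact_force: [-1.5, -1.3, 5.1]
gripper_width: 0.0161
gripper_force: 30.0
```

jog_arm(
  deltas=[
    [[-1,0,-0.3,0,0],[-1,0,-0.3,0,0],[-1,0,-0.3,0,0],[-1,0,-0.2,0,0],[-1,0,-0.2,0,0]],
  ],
)

```text
time_s: 8.38
tcp_pos: [0.482, 0.0843, 0.1575]
eef_rot: [-179.8, -0.1, 0.9]
contact_force: [-6.8, 15.2, 5.7]
gripper_width: 0.0155
gripper_force: 30.0
```

jog_arm(
  deltas=[
    [[-1,0,0,0,0],[-1,0,-0.2,0,0]],
  ],
)

```text
time_s: 8.62
tcp_pos: [0.482, 0.0837, 0.1575]
eef_rot: [-179.6, -0.1, 0.9]
contact_force: [-10.3, 24.9, 6.1]
gripper_width: 0.0158
gripper_force: 30.0
```

jog_arm(
  deltas=[
    [[-1,0,0.6,0,0],[-1,0,0.6,0,0],[-1,0,0.6,0,0],[-1,0,0.6,0,0],[-1,0,0.1,0,0],[-1,0,0,0,0]],
  ],
)

```text
time_s: 9.38
tcp_pos: [0.4814, 0.0975, 0.1575]
eef_rot: [179.3, 0.2, 1.0]
contact_force: [12.9, -38.7, 6.3]
gripper_width: 0.0158
gripper_force: 30.0
```

```bash
python3 - <<'E'
from h import *
s=r.get_state();print(s["tcp_pos"],s["moment"],s["contact_force"])
t=r.capture("scene")[190:340,220:340]; cv2.imwrite("pics/s4.png",cv2.resize(t,None,fx=4,fy=4,interpolation=2))
E
```

```text
[0.4814 0.0975 0.1575] [-14.0351  -4.6446   0.3374] [ 12.9084 -38.7452   6.2929]
```

View pics/s4.png

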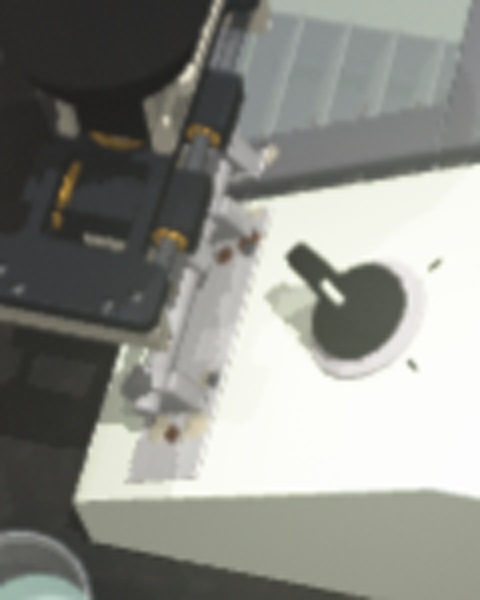

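jog_arm(
  deltas=[
    [[-1,0,0,0,0],[-1,0,0,0,0]],
  ],
)

```text
time_s: 9.68
tcp_pos: [0.4814, 0.0975, 0.1574]
eef_rot: [179.3, 0.2, 0.9]
contact_force: [12.4, -38.6, 5.4]
gripper_width: 0.0159
gripper_force: 30.0
```

```bash
python3 - <<'E'
from h import *
s=r.get_state();print(s["tcp_pos"],s["eef_rot"],s["moment"],s["contact_force"],s["gripper_width"])
# bolt right end, scene: compare before/now along the bolt
C=r.capture("scene"); A=cv2.imread("pics/scene0.png")
d=cv2.absdiff(A,C).max(2)[280:312,245:275]; print(d.max()); ys,xs=np.where(d>40); print(list(zip(xs+245,ys+280))[:40])
for n,x in(("a",A),("c",C)): print(n,[int(cv2.cvtColor(x,6)[int(round(v)),int(round(u))]) for u,v in [(256+(-.36)*k*.5,288+k*.5*.93) for k in range(20)]])
E
```

```text
[0.4814 0.0975 0.1574] [179.2883   0.1518   0.9341] [-13.9156  -4.5559   0.331 ] [ 12.3551 -38.608    5.3574] 0.01593325101323057
115
[(np.int64(251), np.int64(280)), (np.int64(252), np.int64(280)), (np.int64(253), np.int64(280)), (np.int64(254), np.int64(280)), (np.int64(255), np.int64(280)), (np.int64(257), np.int64(280)), (np.int64(258), np.int64(280)), (np.int64(251), np.int64(281)), (np.int64(252), np.int64(281)), (np.int64(253), np.int64(281)), (np.int64(254), np.int64(281)), (np.int64(255), np.int64(281)), (np.int64(256), np.int64(281)), (np.int64(257), np.int64(281)), (np.int64(258), np.int64(281)), (np.int64(250), np.int64(282)), (np.int64(251), np.int64(282)), (np.int64(252), np.int64(282)), (np.int64(253), np.int64(282)), (np.int64(254), np.int64(282)), (np.int64(255), np.int64(282)), (np.int64(256), np.int64(282)), (np.int64(257), np.int64(282)), (np.int64(248), np.int64(283)), (np.int64(249), np.int64(283)), (np.int64(250), np.int64(283)), (np.int64(251), np.int64(283)), (np.int64(252), np.int64(283)), (np.int64(253), np.int64(283)), (np.int64(254), np.int64(283)), (np.int64(255), np.int64(283)), (np.int64(256), np.int64(283)), (np.int64(257), np.int64(283)), (np.int64(258), np.int64(283)), (np.int64(247), np.int64(284)), (np.int64(248), np.int64(284)), (np.int64(249), np.int64(284)), (np.int64(250), np.int64(284)), (np.int64(251), np.int64(284)), (np.int64(252), np.int64(284))]
a [221, 221, 231, 225, 230, 230, 231, 231, 223, 205, 148, 148, 127, 127, 157, 157, 157, 160, 160, 164]
c [128, 128, 180, 168, 198, 198, 188, 188, 141, 135, 125, 125, 152, 152, 161, 161, 161, 161, 161, 171]
```

jog_arm(
  deltas=[
    [[0,0,0,0,0],[0,0,0,0,0],[0,0,0,0,0]],
  ],
)

```text
time_s: 10.1
tcp_pos: [0.4814, 0.1049, 0.1568]
eef_rot: [-180.0, 0.0, 0.9]
contact_force: [0.4, 0.2, 0.6]
gripper_width: 0.0401
gripper_force: 0.0
```

```bash
python3 - <<'E'
from h import *
s=r.get_state();print(s["tcp_pos"],s["moment"],s["contact_force"],s["gripper_width"])
E
```

```text
[0.4814 0.1049 0.1568] [-0.0114 -0.0091  0.0015] [0.3846 0.1995 0.6381] 0.040068700512209184
```

jog_arm(
  deltas=[
    [[-1,0,0,0,0],[-1,0,0,0,0],[-1,0,0,0,0],[-1,0,0,0,0]],
  ],
  force=3,
)

```text
time_s: 10.6
tcp_pos: [0.4814, 0.1043, 0.1569]
eef_rot: [179.9, 0.0, 1.0]
contact_force: [2.6, -5.4, -1.6]
gripper_width: 0.0292
gripper_force: 3.0
```

jog_arm(
  deltas=[
    [[-0.3,0,0,0,0],[-0.3,0,-0.7,0,0],[-0.3,0,0,0,0],[-1,0,0,0,0],[-1,0,0,0,0],[-1,0,0,0,0]],
  ],
  force=30,
)

```text
time_s: 11.35
tcp_pos: [0.4815, 0.0979, 0.1571]
eef_rot: [180.0, 0.0, 0.9]
contact_force: [1.0, -1.0, 0.3]
gripper_width: 0.0161
gripper_force: 30.0
```

jog_arm(
  deltas=[
    [[-1,0,-0.4,0,0],[-1,0,-0.4,0,0],[-1,0,-0.4,0,0],[-1,0,-0.3,0,0],[-1,0,-0.3,0,0],[-1,0,-0.2,0,0],[-1,0,0,0,0]],
  ],
)

```text
time_s: 12.22
tcp_pos: [0.4821, 0.0892, 0.1569]
eef_rot: [-178.9, -0.3, 0.9]
contact_force: [-20.4, 59.8, -1.7]
gripper_width: 0.0197
gripper_force: 30.0
```

jog_arm(
  deltas=[
    [[-0.4,0,0,0,0],[-0.4,0,0,0,0],[-0.4,0,0.5,0,0],[-0.4,0,0,0,0]],
  ],
)

```text
time_s: 12.72
tcp_pos: [0.4814, 0.083, 0.1571]
eef_rot: [180.0, 0.0, 0.9]
contact_force: [-0.1, -0.3, 0.5]
gripper_width: 0.0259
gripper_force: 0.0
```

```bash
python3 - <<'E'
from h import *
s=r.get_state();print(s["tcp_pos"],s["eef_rot"],s["moment"],s["contact_force"],s["gripper_width"])
t=r.capture("scene")[190:340,220:340]; cv2.imwrite("pics/s5.png",cv2.resize(t,None,fx=4,fy=4,interpolation=2))
E
```

```text
[0.4814 0.083  0.1571] [179.9747   0.0119   0.9465] [-0.0339 -0.0054  0.0339] [-0.114  -0.256   0.4692] 0.025914721475779466
```

jog_arm(
  deltas=[
    [[-1,0,0,0,0],[-1,0,0,0,0],[-1,0,0,0,0]],
  ],
  force=3,
)

```text
time_s: 13.15
tcp_pos: [0.4814, 0.0834, 0.157]
eef_rot: [-179.9, -0.0, 0.9]
contact_force: [-2.3, 5.8, -0.7]
gripper_width: 0.0235
gripper_force: 3.0
```

View pics/s5.png

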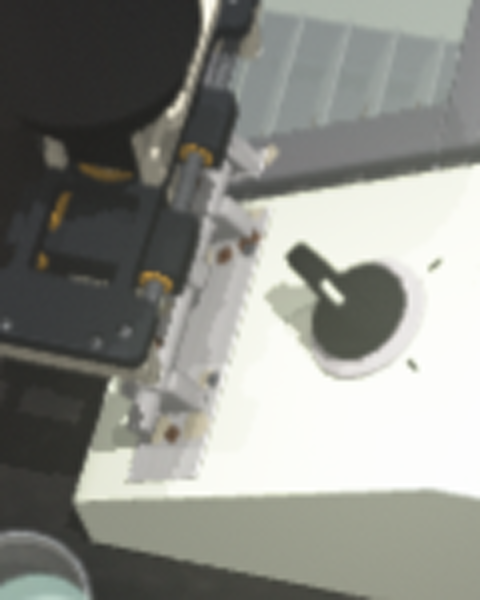

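The bolt was held short of home at about -3 mm, so I suspect the low fingertips meet the left guide when closed. I'll raise 9 mm and regrip firmly.

jog_arm(
  deltas=[
    [[-0.3,0,0,0,0],[-0.3,0,0.2,0.9,0],[-0.3,0,0,0,0],[-1,0,0,0,0],[-1,0,0,0,0],[-1,0,0,0,0],[-1,0,0,0,0]],
  ],
  force=50,
)

```text
time_s: 14.02
tcp_pos: [0.4815, 0.0856, 0.166]
eef_rot: [-179.9, -0.0, 0.9]
contact_force: [-2.8, 4.3, 1.3]
gripper_width: 0.0156
gripper_force: 50.0
```

jog_arm(
  deltas=[
    [[-1,0,0.4,0,0],[-1,0,0.4,0,0],[-1,0,0.4,0,0],[-1,0,0.4,0,0],[-1,0,0.2,0,0],[-1,0,0,0,0]],
  ],
)

```text
time_s: 14.78
tcp_pos: [0.4811, 0.097, 0.166]
eef_rot: [179.4, 0.2, 0.9]
contact_force: [9.4, -29.7, 1.1]
gripper_width: 0.0161
gripper_force: 50.1
```

```bash
python3 - <<'E'
from h import *
s=r.get_state();print(s["tcp_pos"],s["eef_rot"],s["moment"],s["contact_force"],s["gripper_width"])
E
```

```text
[0.4811 0.097  0.166 ] [179.3992   0.1612   0.9453] [-10.6261  -3.4735   0.1994] [  9.4341 -29.6877   1.081 ] 0.01610671980647399
```

```bash
cat >> h.py <<'E'
def proj(n,P):
    c=r.camera_info(n);V=np.array(c["view"]);q=V[:3,:3]@P+V[:3,3];a=np.array([q[0],-q[1]])/-q[2]
    a=a*(1+c["k1"]*(a@a)); return a*c["fx"]+[c["cx"],c["cy"]]
E
python3 - <<'E'
from h import *
A=cv2.imread("pics/scene0.png")
def up(f,k,x0,y0):
    i=cv2.imread(f); i=cv2.resize(i,None,fx=1/k,fy=1/k,interpolation=cv2.INTER_AREA); B=A.copy(); B[y0:y0+i.shape[0],x0:x0+i.shape[1]]=i; return B
ims=dict(s0=A,push=up("pics/s4.png",4,220,190),draw2=up("pics/s5.png",4,220,190),now=r.capture("scene"))
print([proj("scene",P0+.05*U+y*Y+.022*N) for y in(-.13,-.17)])
ys=np.arange(-.130,-.172,-.002)
for o in(.018,.026):
  for s in (.05,):
    print("out",o)
    for k,i in ims.items():
        g=cv2.cvtColor(i,6).astype(np.float32)
        uv=np.array([proj("scene",P0+s*U+y*Y+o*N) for y in ys],np.float32)
        print(k,cv2.remap(g,uv[None,:,0],uv[None,:,1],1)[0].astype(int))
# zoom montage for the last look
m=[cv2.resize(i[272:312,238:278],None,fx=7,fy=7,interpolation=cv2.INTER_CUBIC) for i in ims.values()]
cv2.imwrite("pics/m.png",np.vstack([np.hstack(m[:2]),np.hstack(m[2:])]))
E
```

```text
[array([260.5756, 281.9944]), array([254.8277, 301.2694])]
out 0.018
s0 [200 213 215 206 184 151 135 135 142 148 158 154 134 120 114 130 163 170
 180 188 201]
push [164 175 178 172 159 138 128 128 133 136 135 132 130 133 150 165 172 173
 180 184 184]
draw2 [165 175 178 172 159 138 128 128 133 137 147 152 149 146 139 135 127 119
 131 162 181]
now [163 173 176 171 159 137 126 126 133 136 136 131 127 122 131 163 172 173
 181 184 184]
out 0.026
s0 [226 228 229 230 230 221 182 198 221 226 226 225 191 140 125 142 152 167
 195 221 221]
push [190 191 192 190 188 169 140 155 179 193 196 170 132 126 144 156 166 190
 218 216 210]
draw2 [150 145 141 136 143 151 147 167 185 190 191 191 180 160 156 163 139 116
 116 125 135]
now [189 191 194 195 196 187 157 168 185 196 201 176 134 124 141 155 165 190
 221 216 211]
```

View pics/m.png

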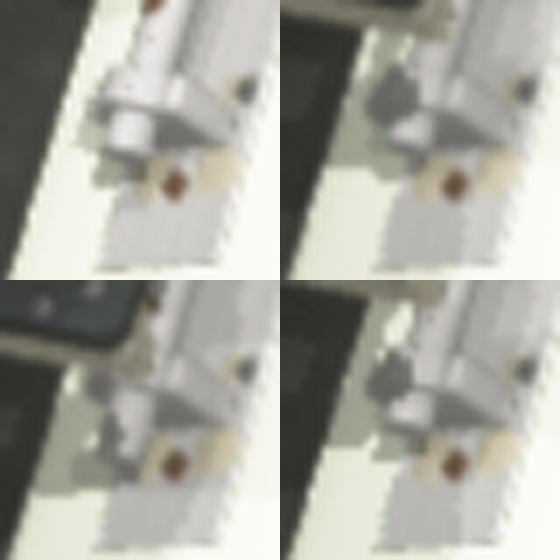

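jog_arm(
  deltas=[
    [[-0.4,0,-0.2,0,0],[-0.4,0,0,0,0],[-0.4,0,0,0,0],[-0.4,0,0.3,0,0],[-0.4,0,0.3,0,0],[-0.4,0,0.2,0,0]],
  ],
)

```text
time_s: 15.58
tcp_pos: [0.4813, 0.1083, 0.1659]
eef_rot: [179.9, 0.0, 1.0]
contact_force: [1.9, -6.9, -0.5]
gripper_width: 0.0266
gripper_force: 3.5
```

jog_arm(
  deltas=[
    [[-0.4,0,0,0,0],[-0.4,0,0.2,0,0]],
  ],
)

```text
time_s: 15.82
tcp_pos: [0.4812, 0.1092, 0.1659]
eef_rot: [179.8, 0.1, 1.0]
contact_force: [6.7, -17.4, -2.4]
gripper_width: 0.0261
gripper_force: 9.1
```

Unclamped, the lug went home easily (lug at y ≈ 0.103, -8 mm), so clamping was what jammed it. From here I push with open jaws.

jog_arm(
  deltas=[
    [[-0.4,0,-0.5,0,0],[-0.4,0,-0.5,0,0],[-0.4,0,-0.5,0,0],[-0.4,0,-0.5,0,0],[-0.4,0,-0.4,0,0],[-0.4,0,-0.4,0,0],[-0.4,0,-0.4,0,0],[-0.4,0,-0.3,0,0]],
  ],
)

```text
time_s: 16.82
tcp_pos: [0.482, 0.0777, 0.1661]
eef_rot: [-179.8, -0.1, 0.9]
contact_force: [-3.9, 14.6, -2.9]
gripper_width: 0.0267
gripper_force: 7.6
```

jog_arm(
  deltas=[
    [[-0.4,0,-0.3,0,0],[-0.4,0,0,0,0]],
  ],
)

```text
time_s: 17.08
tcp_pos: [0.4821, 0.0766, 0.1661]
eef_rot: [-179.6, -0.1, 0.9]
contact_force: [-3.9, 18.2, -2.0]
gripper_width: 0.0265
gripper_force: 9.1
```

jog_arm(
  deltas=[
    [[-0.4,0,0.6,0,0],[-0.4,0,0.6,0,0],[-0.4,0,0.6,0,0],[-0.4,0,0.5,0,0],[-0.4,0,0.5,0,0],[-0.4,0,0.5,0,0],[-0.4,0,0.4,0,0],[-0.4,0,0.1,0,0]],
  ],
)

```text
time_s: 18.08
tcp_pos: [0.4808, 0.1029, 0.1659]
eef_rot: [179.2, 0.2, 1.0]
contact_force: [14.0, -44.2, -0.4]
gripper_width: 0.0266
gripper_force: 21.7
```

jog_arm(
  deltas=[
    [[-0.4,0,-0.6,0,0],[-0.4,0,-0.6,0,0],[-0.4,0,-0.6,0,0],[-0.4,0,-0.5,0,0],[-0.4,0,-0.5,0,0],[-0.4,0,-0.5,0,0],[-0.4,0,-0.4,0,0],[-0.4,0,-0.4,0,0]],
  ],
)

```text
time_s: 19.08
tcp_pos: [0.4821, 0.0756, 0.166]
eef_rot: [-179.4, -0.2, 0.9]
contact_force: [-12.0, 39.2, -0.7]
gripper_width: 0.0265
gripper_force: 20.0
```

jog_arm(
  deltas=[
    [[-0.4,0,0.6,0,0],[-0.4,0,0.6,0,0],[-0.4,0,0.6,0,0],[-0.4,0,0.6,0,0],[-0.4,0,0.6,0,0],[-0.4,0,0.3,0,0],[-0.4,0,0.2,0,0]],
  ],
)

```text
time_s: 19.95
tcp_pos: [0.481, 0.1018, 0.166]
eef_rot: [179.6, 0.1, 1.0]
contact_force: [6.0, -21.0, 0.4]
gripper_width: 0.0265
gripper_force: 10.6
```

jog_arm(
  deltas=[
    [[-0.4,0,-0.4,0,0],[-0.4,0,0,0,0],[-0.4,0,0.3,0,0],[-0.4,0,0.3,0,0],[-0.4,0,0.3,0,0],[-0.4,0,0.2,0,0]],
  ],
)

```text
time_s: 20.7
tcp_pos: [0.4812, 0.1092, 0.166]
eef_rot: [179.7, 0.1, 1.0]
contact_force: [7.9, -21.6, -0.8]
gripper_width: 0.0261
gripper_force: 11.0
```

jog_arm(
  deltas=[
    [[-0.4,0,-0.6,0,0],[-0.4,0,-0.6,0,0],[-0.4,0,-0.6,0,0],[-0.4,0,-0.6,0,0],[-0.4,0,-0.6,0,0],[-0.4,0,-0.6,0,0],[-0.4,0,-0.4,0,0],[-0.4,0,-0.1,0,0]],
  ],
)

```text
time_s: 21.7
tcp_pos: [0.4822, 0.0745, 0.1661]
eef_rot: [-179.6, -0.1, 0.9]
contact_force: [-4.5, 21.0, -2.5]
gripper_width: 0.0266
gripper_force: 10.6
```

jog_arm(
  deltas=[
    [[-0.4,0,0.6,0,0],[-0.4,0,0.6,0,0],[-0.4,0,0.6,0,0],[-0.4,0,0.6,0,0],[-0.4,0,0.6,0,0],[-0.4,0,0.4,0,0],[-0.4,0,-0.4,0,0],[-0.4,0,0,0,0]],
  ],
)

```text
time_s: 22.7
tcp_pos: [0.4815, 0.1009, 0.166]
eef_rot: [-180.0, 0.0, 0.9]
contact_force: [-0.0, -0.0, -0.1]
gripper_width: 0.0262
gripper_force: 0.0
```

jog_arm(
  deltas=[
    [[-0.4,0,0.3,0,0],[-0.4,0,0.3,0,0],[-0.4,0,0.3,0,0],[-0.4,0,0.2,0,0]],
  ],
)

```text
time_s: 23.2
tcp_pos: [0.4811, 0.1092, 0.166]
eef_rot: [179.7, 0.1, 1.0]
contact_force: [7.4, -22.1, -0.9]
gripper_width: 0.0265
gripper_force: 11.1
```

jog_arm(
  deltas=[
    [[-0.4,0,-0.6,0,0],[-0.4,0,-0.6,0,0],[-0.4,0,-0.6,0,0],[-0.4,0,-0.6,0,0],[-0.4,0,-0.6,0,0],[-0.4,0,-0.6,0,0],[-0.4,0,-0.6,0,0],[-0.4,0,-0.1,0,0]],
  ],
)

```text
time_s: 24.2
tcp_pos: [0.4822, 0.0726, 0.1661]
eef_rot: [-179.6, -0.2, 0.9]
contact_force: [-4.1, 21.7, -3.9]
gripper_width: 0.0265
gripper_force: 10.5
```

Stopped again, 2 mm further. One more cycle.

jog_arm(
  deltas=[
    [[-0.4,0,0.6,0,0],[-0.4,0,0.6,0,0],[-0.4,0,0.6,0,0],[-0.4,0,0.6,0,0],[-0.4,0,0.6,0,0],[-0.4,0,0.6,0,0],[-0.4,0,-0.4,0,0],[-0.4,0,0,0,0]],
  ],
)

```text
time_s: 25.2
tcp_pos: [0.4815, 0.101, 0.166]
eef_rot: [-180.0, 0.0, 0.9]
contact_force: [0.4, 1.1, 0.0]
gripper_width: 0.0263
gripper_force: 0.0
```

jog_arm(
  deltas=[
    [[-0.4,0,0.3,0,0],[-0.4,0,0.3,0,0],[-0.4,0,0.3,0,0],[-0.4,0,0.2,0,0]],
  ],
)

```text
time_s: 25.7
tcp_pos: [0.4811, 0.1092, 0.166]
eef_rot: [179.7, 0.1, 1.0]
contact_force: [7.3, -22.5, -1.3]
gripper_width: 0.0261
gripper_force: 11.2
```

jog_arm(
  deltas=[
    [[-0.4,0,-0.6,0,0],[-0.4,0,-0.6,0,0],[-0.4,0,-0.6,0,0],[-0.4,0,-0.6,0,0],[-0.4,0,-0.6,0,0],[-0.4,0,-0.6,0,0],[-0.4,0,-0.6,0,0],[-0.4,0,-0.2,0,0]],
  ],
)

```text
time_s: 26.7
tcp_pos: [0.4822, 0.0691, 0.1662]
eef_rot: [-179.9, -0.1, 0.9]
contact_force: [1.6, 5.8, -3.1]
gripper_width: 0.0263
gripper_force: 2.8
```

It runs. Drawing it fully out.

jog_arm(
  deltas=[
    [[-0.4,0,-0.5,0,0],[-0.4,0,-0.5,0,0],[-0.4,0,-0.5,0,0],[-0.4,0,-0.4,0,0],[-0.4,0,-0.3,0,0],[-0.4,0,-0.2,0,0],[-0.4,0,0,0,0]],
  ],
)

```text
time_s: 27.58
tcp_pos: [0.4827, 0.0472, 0.1662]
eef_rot: [-179.7, -0.2, 0.9]
contact_force: [-0.6, 15.2, -4.5]
gripper_width: 0.0263
gripper_force: 8.0
```

jog_arm(
  deltas=[
    [[-0.32,0,0.8,0,0],[-0.32,0,0,2,0],[-0.32,0,0,4,0],[-0.32,0,1,3,0.15],[-0.32,-0.6,3.5,0,0.16],[-0.32,-0.6,3.5,0,0.16],[-0.32,-0.6,3.5,0,0.16],[-0.32,-0.6,3.5,0,0.16]],
  ],
)

```text
time_s: 28.58
tcp_pos: [0.4571, 0.2029, 0.2563]
eef_rot: [180.0, -0.0, 46.5]
contact_force: [0.5, 0.4, 0.4]
gripper_width: 0.0298
gripper_force: 0.0
```

jog_arm(
  deltas=[
    [[-0.32,-0.5,3,0,0.16],[-0.32,-0.2,1.6,0,0.16],[-0.32,0,0,0,0.16],[-0.32,0,0,0,0.16],[-0.32,0,0,0,0.14],[-0.32,0,0,0,0]],
  ],
)

```text
time_s: 29.32
tcp_pos: [0.4504, 0.2478, 0.2561]
eef_rot: [-180.0, 0.0, 90.8]
contact_force: [-0.3, 0.1, -0.4]
gripper_width: 0.0293
gripper_force: 0.0
```

```bash
python3 - <<'E'
from h import *
s=r.get_state();print(s["tcp_pos"],s["eef_rot"],s["joints"],s["gripper_width"])
# lug check: rod end profile in the scene view
A=cv2.imread("pics/scene0.png"); C=r.capture("scene"); cv2.imwrite("pics/s6.png",C)
E
```

```text
[0.4504 0.2478 0.2561] [-179.9957    0.0211   90.8275] [ 50.7354   4.879  -18.3903   0.0113 -66.7496 130.0876] 0.029329712972627216
```

jog_arm(
  deltas=[
    [[-0.32,0,0,-4,0],[-0.32,0,0,-4,0],[-0.32,0,0,-2,0],[-0.32,0.1,0,-1.5,0],[-0.32,0,0,-1,0],[-0.32,0,0,-0.5,0],[-0.32,0,0,0,0]],
  ],
)

```text
time_s: 30.25
tcp_pos: [0.4516, 0.2481, 0.1262]
eef_rot: [180.0, -0.0, 90.9]
contact_force: [-0.4, -0.5, -0.0]
gripper_width: 0.0297
gripper_force: 0.0
```

jog_arm(
  deltas=[
    [[-1,0,0,0,0],[-1,0,0,0,0],[-1,0,0,0,0]],
  ],
  force=40,
)

```text
time_s: 30.62
tcp_pos: [0.4512, 0.2481, 0.1265]
eef_rot: [-180.0, -0.0, 90.9]
contact_force: [-2.8, 1.7, 4.5]
gripper_width: 0.0109
gripper_force: 40.0
```

jog_arm(
  deltas=[
    [[-1,-0.48,0,1.58,0],[-1,-0.36,0,1.63,0],[-1,-0.2,0,1.67,0],[-1,-0.09,0,1.68,0]],
  ],
)

```text
time_s: 31.12
tcp_pos: [0.4396, 0.2478, 0.1923]
eef_rot: [-180.0, -0.0, 90.9]
contact_force: [3.7, 1.4, -8.3]
gripper_width: 0.0108
gripper_force: 40.0
```

Lifting as expected (about 8 N).

jog_arm(
  deltas=[
    [[-1,0.09,0,1.68,0],[-1,0.2,0,1.67,0],[-1,0.36,0,1.64,0],[-1,0.51,0,1.6,0],[-1,0.65,0,1.55,0],[-1,0.79,0.05,1.49,0]],
  ],
)

```text
time_s: 31.88
tcp_pos: [0.4627, 0.2483, 0.2877]
eef_rot: [-179.6, 0.0, 90.9]
contact_force: [-14.5, 4.0, -1.9]
gripper_width: 0.0107
gripper_force: 40.0
```

jog_arm(
  deltas=[
    [[-1,0.9,0.05,1.42,0],[-1,1.0,0,1.34,0]],
  ],
)

```text
time_s: 32.12
tcp_pos: [0.4805, 0.2486, 0.3158]
eef_rot: [-179.5, 0.0, 90.9]
contact_force: [-22.6, 4.9, 7.7]
gripper_width: 0.0108
gripper_force: 40.0
```

jog_arm(
  deltas=[
    [[-1,0.2,0,0.9,0],[-1,0.6,0,0.75,0]],
  ],
)

```text
time_s: 32.38
tcp_pos: [0.4927, 0.249, 0.3312]
eef_rot: [-179.9, 0.0, 90.9]
contact_force: [5.1, 2.5, -14.7]
gripper_width: 0.011
gripper_force: 40.0
```

jog_arm(
  deltas=[
    [[-1,0.7,0,0.6,0],[-1,0,0,0,0]],
  ],
)

```text
time_s: 32.62
tcp_pos: [0.5, 0.2491, 0.3386]
eef_rot: [-180.0, -0.0, 90.9]
contact_force: [-2.6, 3.0, -2.4]
gripper_width: 0.0111
gripper_force: 40.0
```

jog_arm(
  deltas=[
    [[-1,0.3,0,0.25,0],[-1,0.3,0,0.25,0],[-1,0,0,0,0]],
  ],
)

```text
time_s: 33.0
tcp_pos: [0.5052, 0.2492, 0.3435]
eef_rot: [-179.9, -0.0, 90.9]
contact_force: [-6.7, 4.1, -2.4]
gripper_width: 0.0104
gripper_force: 40.0
```

jog_arm(
  deltas=[
    [[-1,0.3,0,0.2,0],[-1,0.3,0,0.2,0],[-1,0,0,0,0]],
  ],
)

```text
time_s: 33.38
tcp_pos: [0.5063, 0.2491, 0.3443]
eef_rot: [-179.3, 0.1, 90.9]
contact_force: [-25.2, 7.1, -5.1]
gripper_width: 0.0108
gripper_force: 40.0
```

jog_arm(
  deltas=[
    [[-1,-0.4,0,-0.2,0],[-1,0,0,0,0],[-0.5,-0.1,0,0,0],[-0.5,0,0,0,0],[-0.5,0,0,0,0]],
  ],
)

```text
time_s: 34.0
tcp_pos: [0.5077, 0.2487, 0.346]
eef_rot: [179.9, -0.0, 90.9]
contact_force: [-1.1, -1.3, -0.3]
gripper_width: 0.0217
gripper_force: 0.0
```

jog_arm(
  deltas=[
    [[-0.5,-0.1,0,0.5,0],[-0.5,0,0,1,0],[-0.5,0,0,1.5,0]],
  ],
)

```text
time_s: 34.38
tcp_pos: [0.5063, 0.2489, 0.3761]
eef_rot: [180.0, 0.0, 90.9]
contact_force: [-0.8, 0.9, 1.1]
gripper_width: 0.0219
gripper_force: 0.0
```

jog_arm(
  deltas=[
    [[-0.5,-2,0,3,0],[-0.5,-4,0,3,0],[-0.5,-4,1,0,0],[-0.5,-3,2,0,0],[-0.5,-1,4,0,0],[-0.5,0,4,0,0],[-0.5,0,4,0,0],[-0.5,0,0,0,0]],
  ],
)

```text
time_s: 35.38
tcp_pos: [0.366, 0.4012, 0.4347]
eef_rot: [-180.0, 0.1, 91.0]
contact_force: [-0.8, -1.2, -0.7]
gripper_width: 0.0219
gripper_force: 0.0
```

```bash
python3 - <<'E'
from h import *
s=r.get_state();print(s["tcp_pos"],s["contact_force"],s["qd"])
C=r.capture("scene"); cv2.imwrite("pics/s7.png",C); T7=r.capture("top"); cv2.imwrite("pics/t7.png",T7)
# handle bar in the open lid: bright grey line expected where?
h0=np.array([.451,.2485,.119]); hin=h0+.188*U-.044*N
for th in(1.1,1.2):
    a_=np.radians(-19.8)+th; p=hin+Rz@[-.193*np.cos(a_),0,.193*np.sin(a_)]
    print(th,p,"scene",[proj("scene",p+d*Y) for d in(-.047,0,.047)],"top",proj("top",p))
A=cv2.imread("pics/scene0.png"); B=cv2.imread("pics/top0.png")
for n,a,b,box in(("scene",A,C,[(200,315,250,375),(310,340,355,410),(285,120,315,170)]),("top",B,T7,[(410,195,455,240),(405,300,455,345),(165,290,207,330)])):
    for x0,y0,x1,y1 in box: print(n,(x0,y0),"changed px",int((cv2.absdiff(a,b).max(2)[y0:y1,x0:x1]>40).sum()))
print("lug now expected scene",proj("scene",P0+.05*U-.1134*Y+.072*N))
E
```

```text
[0.366  0.4012 0.4347] [-0.7863 -1.1511 -0.7434] [-1.226  -2.2515 -1.5672  0.2315 -0.484   0.8292]
1.1 [0.4921 0.2494 0.3167] scene [array([270.4037, 146.2717]), array([277.4334, 126.2864]), array([284.0552, 107.538 ])] top [245.4404 310.4124]
1.2 [0.506  0.2497 0.3301] scene [array([277.6836, 142.0691]), array([284.6113, 121.8816]), array([291.1265, 102.9696])] top [243.9114 301.5074]
scene (200, 315) changed px 3
scene (310, 340) changed px 0
scene (285, 120) changed px 1262
top (410, 195) changed px 0
top (405, 300) changed px 13
top (165, 290) changed px 440
lug now expected scene [245.9901 261.6811]
```

```bash
python3 - <<'E'
from h import *
C=cv2.imread("pics/s7.png");T7=cv2.imread("pics/t7.png");A=cv2.imread("pics/scene0.png");B=cv2.imread("pics/top0.png")
print("top col 244 rows 290-316",cv2.cvtColor(T7,6)[290:317,244]); print("was",cv2.cvtColor(B,6)[290:317,244])
for n,i in(("s0",A),("s7",C),("t0",B),("t7",T7)):
    m=cv2.inRange(cv2.cvtColor(i,40),(112,180,80),(125,255,255)); k,_,st,ce=cv2.connectedComponentsWithStats(m)
    print(n,[(ce[j].round(1).tolist(),int(st[j,4])) for j in range(1,k) if st[j,4]>60])
d=cv2.absdiff(A,C).max(2)>40
for y,x in((255,252),(262,246)): print((x,y),A[y,x],C[y,x])
E
```

```text
top col 244 rows 290-316 [169 166 167 174 177 177 177 174 181 196 216 233 237 223 196 157 166 177
 177 177 177 176 171 169 137 132 135]
was [154 153 147 144 144 144 144 144 144 144 144 144 144 153 153 147 144 143
 143 144 143 144 144 144 138 146 138]
s0 [([295.8, 132.6], 148)]
s7 []
t0 [([556.0, 3.0], 168), ([179.7, 315.9], 137)]
t7 [([556.0, 3.1], 167), ([179.7, 316.1], 138)]
(252, 255) [60 64 63] [58 62 62]
(246, 262) [62 67 67] [198 201 203]
```

```bash
python3 -c "
from plant import r
print(r.close_job())"
```

```text
the job is handed in; nothing more can be done
None
```

The job is handed in at about 35 s: fog knob at its off stop, bolt freed and drawn fully out, lid standing open at its stop and released, and the bottles and beaker undisturbed by the camera checks.

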